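Trip the bead tipper

TASK

Empty the bead tipper's pan into the walnut tray: push the red guarded plunger in along its slant until it is fully home and bears firmly on its stop, keep it bearing there until all four beads have slid into the tray, then let it spring back out. Feel for the stop and do not force it, do not touch the stand, the pan or the beads, and leave the walnut tray and everything else where it stands.

Things in the scene. Friction and masses are not known exactly. Their poses are not given: they have to be found in the camera images.
- stand: Bead tipper stand, fixed, dark wood. Origin on the table straight under the plunger's cap at rest; x points from the cap to the pan, about to the robot's right; y to the side where the pan empties, about away from the robot (turned up to 0.25 rad either way); z up. Base spans x -50 to 225, y -90 to 50 mm, 12 mm thick. A stop for the plunger is clamped inside, out of sight.
- press: Guarded push plunger fixed on the stand, same origin and axes: dark steel housing, green guard, red plunger. The axis lies in the x-z plane and leans 35 degrees from vertical, its top away from the pan (-x): push along (sin 35, 0, -cos 35). More than 45 N on it, by any touch, is forcing it.
- guard (a point): Middle of the guard back wall's top edge. Back wall 26 mm from the plunger's axis on the pan side, cheeks 32 mm either side of the axis, rim 10 mm proud of the resting cap, floor 56 mm below the cap's face along the axis, open on the side away from the pan. A tool tilted over about 10 degrees from the axis strikes it before the stroke is done; closed fingertips along it go in freely.
- cap (a point): Centre of the face of the plunger's red cap (round, 38 mm across, 10 mm thick), moves with it; at rest 165 mm above the stand's origin. Its z axis points out of the face, against the push; its y axis is the stand's y.
- plunger (a joint): How far the plunger is in, m: 0 at rest. Spring: 4 N at first, 0.2 N more per mm, at most 11.5 N, plus light damping (20 N per m/s). The stroke ends at a rubber-faced stop 26 to 36 mm in, set anew each time; it cannot be seen, so feel for the steep rise in force (about 8 N per mm); an arm halted on force may sag back off: lean on again. Springs out when let go.
- pan (a joint): Tilt of the pale wooden pan, rad: 0 level, geared at 0.023 rad per mm of plunger, 0.60 to 0.83 on meeting the stop. The beads start to slide at 0.25 to 0.45 rad and are off within about 1 s at the stop. It tips about an axis along the stand's x at y 35, z 125 mm; its -y end rises about 90 mm.
- pan_lip (a point): Middle of the pan's open edge, on the floor, moves with the pan. Pan 110 (x) x 135 (y) mm, 20 mm walls on three sides, open on the stand's +y side, floor 130 mm above the table when level, centred at x 145, y -18 mm of the stand.
- tray: Loose walnut bead tray, open box 150 (x) x 170 (y) x 50 mm high, walls 6 mm, standing ready on the table under the pan's open side. Origin: centre of its underside, z up.
- pearlbox: Bystander: dark box inlaid with mother-of-pearl, 104 x 144 x 69 mm, origin under its centre.
- drill: Bystander: brass pin vise hand drill lying along its x, 125 mm long, 18 mm thick, origin under its middle.
- finial: Bystander: silver finial cap standing up, 32 mm across, 46 mm high, origin under its centre.
- beadjar: Bystander: green glass bead jar with brass lid, 60 mm across, 85 mm high, origin under its centre.
- brush: Bystander: brush lying along its x, 170 mm long.
- dish: Bystander: shallow copper bowl, 100 mm across, 30 mm high, origin under its centre.
- bead1: Square-cut amber glass bead, 17 x 17 x 13 mm, brass-lined hole, lying loose in the pan at the start. Origin: centre of its underside.
- bead2: Square-cut blue bead, 17 x 17 x 13 mm, brass-lined hole, lying loose in the pan at the start. Origin: centre of its underside.
- bead3: Square-cut terracotta red-brown bead, 17 x 17 x 13 mm, brass-lined hole, lying loose in the pan at the start. Origin: centre of its underside.
- bead4: Square-cut white bead, 17 x 17 x 13 mm, brass-lined hole, lying loose in the pan at the start. Origin: centre of its underside.
Not all that is in view belongs to the job. Leave any blue, orange or pink look-alike of the tray alone.

How it is judged:
On the way:
1. the plunger is held home against its stop (the press bears on the stop in the stand with over 1 N for 0.4 s) (contact force between press and stand above 1 N), for 0.4 s.
At the end, for the whole second after the job is handed in: All four beads lie at rest inside the walnut tray (below its rim), the tray stands upright within 30 mm of where it began, the plunger is back out to within 3 mm and the pan is level again (x of bead1 in the frame of tray between -0.074 and 0.074 m and y of bead1 in the frame of tray between -0.084 and 0.084 m and z of bead1 in the frame of tray between 0 and 0.045 m and linear speed of each of bead1, bead2, bead3, bead4 below 0.05 m/s and x of bead2 in the frame of tray between -0.074 and 0.074 m and y of bead2 in the frame of tray between -0.084 and 0.084 m and z of bead2 in the frame of tray between 0 and 0.045 m and x of bead3 in the frame of tray between -0.074 and 0.074 m and y of bead3 in the frame of tray between -0.084 and 0.084 m and z of bead3 in the frame of tray between 0 and 0.045 m and x of bead4 in the frame of tray between -0.074 and 0.074 m and y of bead4 in the frame of tray between -0.084 and 0.084 m and z of bead4 in the frame of tray between 0 and 0.045 m and value of joint plunger below 0.003 m and value of joint pan below 0.07 rad and distance of tray from where it was at the start of the episode below 0.03 m and angle between tray's own z axis and vertical below 0.1 rad); the robot touches nothing.
It fails at once if the press is pushed with more than 45 N (contact force between any of the fingers, the arm and press above 45 N).
It fails at once if the robot touches the stand or its pan (contact force between any of the fingers, the arm and stand above 2 N).
It fails at once if the robot touches a bead (contact force between any of the fingers, the arm and bead1 above 0.5 N or contact force between any of the fingers, the arm and bead2 above 0.5 N or contact force between any of the fingers, the arm and bead3 above 0.5 N or contact force between any of the fingers, the arm and bead4 above 0.5 N).
It fails at once if a bystander or the walnut tray is moved by more than 30 mm (distance of any of pearlbox, drill, finial, beadjar, brush, dish, tray from where it was at the start of the episode above 0.03 m).
It also fails if it takes over 38 s, if anything falls off the work surface, if the arm or the gripper's body presses on something with over 40 N, if the wrist force passes 120 N, or if a joint passes its speed limit or range.

ROBOT

A 7-joint arm with a two-finger parallel gripper is mounted at the origin on the work surface. World frame = base frame: x ahead of the robot, y to its left, z up, the work surface at z = 0. Lengths are in m, angles in rad, forces in N, time in s.
With the tool pointing down it reaches from about 0.375 to 0.925 m from the base axis. Payload 3.1 kg.
Tool frame: the origin (TCP) lies between the finger pads; the fingertips stand 19 mm ahead of it and the grasp point (between the pads) is the TCP; z points along the fingers, y is the line along which they close (so a half turn about z gives the same grasp; the last joint's range is limited). The gripper opens to 85 mm and grips with 20 to 120 N. Pads are 22 mm wide; open, the fingers measure 114 mm over their backs; the gripper's body (76 mm by 85 mm) begins 54 mm behind the grasp point. The pads swing forward as they close: fully open they stand 13 mm farther back than shut.
Start: joints at [-1.219, 0.383, 0.044, 1.598, -0.018, 1.161, -0.05], TCP at [0.283, 0.585, 0.25] pointing down, gripper open.
Joint ranges: [-2.61, 2.61], [-0.41, 2.15], [-1.48, 1.57], [0, 2.5], [-1.57, 4.71], [0.05, 1.97], [-2.85, 2.85]. Speed limits (rad/s): [2.79, 2.79, 3.14, 3.14, 3.14, 3.14, 3.14].

INTERFACE

Orientations are given as a unit quaternion [x, y, z, w].
In Python, from bench import move_ptp, movel, move_j, move_gripper, pause, inverse_kinematics, read_camera, camera_params, MotionError, sign_off, look_for, tip_of, read_time_s, read_qpos, read_joint_vel, read_effort, read_eef_pos, read_tcp_rot, read_ft_force, read_ft_torque, read_finger_gap, read_grasp_force gives the robot as it stands. Calls block until the motion is done:
- move_ptp(position, orientation): joint-space move of the TCP to a pose.
- movel(position, orientation=None, speed=0.15): straight line of the TCP; orientation=None keeps the orientation; speed is the mean speed in m/s.
- move_j(angles): joint-space move.
- move_gripper(opening, effort=None): finger opening in m; effort is the grip in N (None keeps the last); returns when the fingers have stopped.
- pause(seconds).
- inverse_kinematics(position, orientation): joint angles nearest the present ones, or None.
- read_camera(name): name is "side" or "top" or "wrist"; returns the picture (480x640x3 uint8, red, green, blue); there is no depth.
- camera_params(name): a dict with "K" (3x3 intrinsics, pixels), "dist_coeffs" ([k1, k2, p1, p2, k3] as OpenCV has them; the pictures are not rectified), "camera_from_world" (4x4, takes a point from world to camera coordinates). Camera axes: x right, y down, z forward; pixel columns grow to the right and rows downward; lengths in m; the calibration is good to about 2 mm. A picture is of the moment at which its call begins: read the wrist's pose just before it. camera_params takes no time and is no camera call; for the wrist camera it gives the pose at the moment of the call.
A pose or a line that the arm cannot do raises MotionError and nothing moves.
- sign_off(): hands the job in; it is judged then, once.
Trained networks look in the newest picture that a camera, given by its name, has taken for a name from the list of things; names that differ only in an ending like _2 or _b are one class to them, and where a whole thing is asked for, a point or a joint stands for the part that bears it (a point fixed in the world has none). Each returns a list of dicts, best first, with "confidence" (0 to 1); they miss things now and then, are a little off and sometimes report something else, mostly with a low value. They report only what shows in the picture. A call takes as long as a camera call. They do not tell look-alikes from the thing itself.
- look_for(camera, name): "at" ([column, row] in pixels, amid what is visible of it).
- tip_of(camera, name): "at" ([column, row] in pixels: a listed point, or the origin of a listed thing).
Readings, each from a call of its own:
- read_time_s(): time.
- read_qpos(): joint angles.
- read_joint_vel(): joint speeds.
- read_effort(): joint torques, N m.
- read_eef_pos(): TCP position.
- read_tcp_rot(): TCP orientation.
- read_ft_force(): force on the tool from outside, world axes, zero at the start.
- read_ft_torque(): the same for the moment, N m.
- read_finger_gap(): finger opening in m.
- read_grasp_force(): force on a finger pad.
Only numpy, scipy, OpenCV 4.12 (cv2) and the standard library are available. Lean on these libraries where they do the work, as an engineer would, in place of code of your own. Each camera call takes 0.05 s, during which the arm holds its last target. There are 200 camera calls.

## Working session

There is one attempt and no reset: what is moved stays moved. The work goes in short steps, each a Python script; the robot and the scene stay as the last script left them, time stands still between calls to the robot, and variables do not carry over. Pictures are saved under pics/ and viewed, at most 10 in all, crops included, and the job is handed in when it is done.

```bash
mkdir -p pics; cat > h.py <<'E'
from bench import *
import numpy as np, cv2
def tips(names):
    for c in ("side","top"):
        im=read_camera(c); cv2.imwrite(f"pics/{c}0.png",im[:,:,::-1])
        for n in names:
            r=tip_of(c,n)[:2]; print(c,n,[(np.round(d["at"],1).tolist(),round(d["confidence"],2)) for d in r])
def ray(c,uv):
    p=camera_params(c);T=np.array(p["camera_from_world"]);R=T[:3,:3]
    x=cv2.undistortPoints(np.array([[uv]],float),np.array(p["K"]),np.array(p["dist_coeffs"]))[0,0]
    return -R.T@T[:3,3], R.T@np.array([*x,1])
def atz(c,uv,z):
    o,d=ray(c,uv); return o+d*(z-o[2])/d[2]
def tri(uvs):
    A=np.zeros((3,3));b=np.zeros(3);L=[]
    for c,uv in uvs:
        o,d=ray(c,uv);d=d/np.linalg.norm(d);P=np.eye(3)-np.outer(d,d);A+=P;b+=P@o;L.append((o,P))
    x=np.linalg.solve(A,b); return x,[float(np.linalg.norm(P@(x-o))) for o,P in L]
def proj(c,X):
    p=camera_params(c);T=np.array(p["camera_from_world"])
    return cv2.projectPoints(np.array([X],float),cv2.Rodrigues(T[:3,:3])[0],T[:3,3],np.array(p["K"]),np.array(p["dist_coeffs"]))[0].reshape(-1,2)
E
python3 - <<'E'
from h import *
tips(["cap","guard","pan_lip","stand","tray"])
print(read_time_s(),read_eef_pos(),read_tcp_rot())
E
```

```text
side cap []
side guard [([308.9, 211.4], 0.62)]
side pan_lip [([355.9, 258.3], 0.84), ([259.0, 191.3], 0.15)]
side stand [([309.6, 268.7], 0.89)]
side tray [([361.0, 450.4], 0.97), ([481.3, 312.8], 0.88)]
top cap [([134.7, 193.4], 0.68), ([285.1, 233.5], 0.54)]
top guard [([291.5, 230.7], 0.81), ([291.8, 240.0], 0.23)]
top pan_lip [([351.0, 224.9], 0.55), ([291.8, 239.2], 0.3)]
top stand [([293.1, 243.6], 0.95)]
top tray [([449.7, 167.6], 0.89), ([356.7, 201.8], 0.84)]
0.6 [0.28257845 0.58536673 0.25030309] [ 2.22968036e-01  9.74825756e-01  1.48794871e-05 -1.44996789e-05]
```

View pics/side0.png

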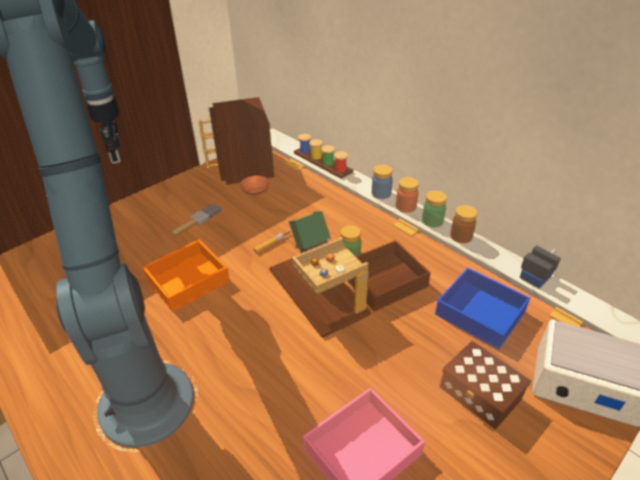

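View pics/top0.png

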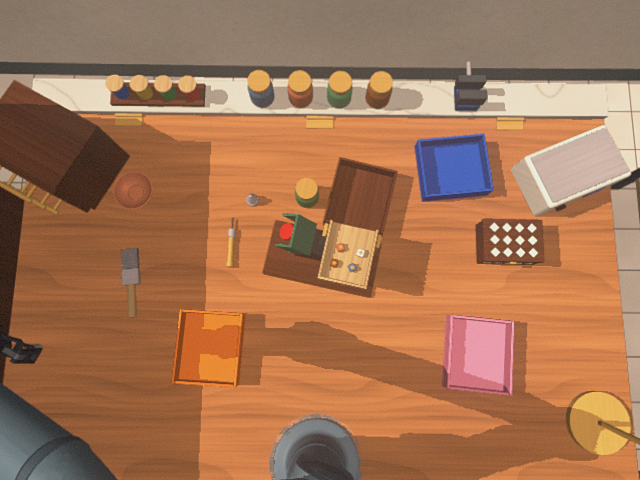

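```bash
python3 - <<'E'
from h import *
print("guard",tri([("side",[308.9,211.4]),("top",[291.5,230.7])]))
print("lip",tri([("side",[355.9,258.3]),("top",[351,224.9])]))
print("stand",tri([("side",[309.6,268.7]),("top",[293.1,243.6])]))
print("cap top@.165",atz("top",[285.1,233.5],.165), atz("top",[293.1,243.6],0), atz("side",[309.6,268.7],0))
for c in("side","top"): print(c,ray(c,[320,240]))
print(atz("top",[356.7,201.8],0),atz("top",[449.7,167.6],0))
E
```

```text
guard (array([0.51429567, 0.0537384 , 0.20246879]), [0.002615910495473909, 0.002615910495473896])
lip (array([ 0.54449221, -0.07788533,  0.11808502]), [0.0008689195609475871, 0.0008689195609475236])
stand (array([0.51766186, 0.0608553 , 0.0094751 ]), [0.00033707699383113545, 0.00033707699383115556])
cap top@.165 [0.51308615 0.07125775 0.165     ] [0.51900949 0.06152131 0.        ] [ 5.24585931e-01  6.84574782e-02 -1.11022302e-16]
side (array([-0.10438152, -0.6687212 ,  0.90005898]), array([ 0.51787539,  0.57058545, -0.63740362]))
top (array([ 0.29794033, -0.00336816,  1.28471688]), array([ 0.17693005, -0.00227317, -0.98422288]))
[ 0.62931069 -0.09958014  0.        ] [ 0.72293378 -0.34119309  0.        ]
```

Top view: red cap at about (287,232), the guard to its right, pan centred near (350,253), walnut tray at (360,200). The stand's x axis points right and slightly down in the picture, so the yaw is about -0.2. The side view hides the cap, so next I'll go to a standoff along the axis and use the wrist camera.

```bash
cat >> h.py <<'E'
from scipy.spatial.transform import Rotation as Ro
A=np.deg2rad(35)
def frame(yaw):  # stand axes in world
    return np.array([[np.cos(yaw),-np.sin(yaw),0],[np.sin(yaw),np.cos(yaw),0],[0,0,1]])
def tool(yaw,flip):
    S=frame(yaw); z=S@[np.sin(A),0,-np.cos(A)]; s=S[:,1]*(1 if flip==0 else -1)
    return z, {0:Ro.from_matrix(np.c_[np.cross(s,z),s,z]).as_quat(),1:Ro.from_matrix(np.c_[np.cross(s,z),s,z]).as_quat()}[flip]
def red(im):
    h=cv2.cvtColor(im,cv2.COLOR_RGB2HSV)
    m=((h[...,0]<6)|(h[...,0]>174))&(h[...,1]>190)&(h[...,2]>110)
    n,l,s,c=cv2.connectedComponentsWithStats(m.astype(np.uint8))
    return [(c[i].round(1).tolist(),s[i].tolist()) for i in np.argsort(-s[1:,4])[:3]+1 ]
E
python3 - <<'E'
from h import *
im=cv2.imread("pics/top0.png")[:,:,::-1].copy()
print(red(im))
# coarse yaw from bead-free geometry: base corners by eye
print([atz("top",p,.012).round(3).tolist() for p in ((264,271),(371,296))])
# stand yaw by tray edge
print([atz("top",p,.05).round(3).tolist() for p in ((340,158),(396,172))])
yaw=-np.pi/2-.22
cap=atz("top",[287,232.5],.165)
for f in (0,1):
    z,q=tool(yaw,f)
    for d in (.15,.03,-.036): print(f,d,np.round(inverse_kinematics(cap-z*(d+.019),q),2) if inverse_kinematics(cap-z*(d+.019),q) is not None else None)
E
python3 -c "
import cv2
im=cv2.imread('pics/top0.png')[150:305,240:410];cv2.imwrite('pics/topcrop.png',cv2.resize(im,None,fx=4.5,fy=3.8*4.5/3.8*0.84,interpolation=2))" 
```

```text
[([286.0, 230.7], [280, 223, 13, 16, 162])]
[[0.447, 0.132, 0.012], [0.388, -0.133, 0.012]]
[[0.729, -0.054, 0.05], [0.694, -0.194, 0.05]]
0 0.15 [-1.01  0.45  0.57  1.58  0.23  1.56 -0.71]
0 0.03 [-0.97  0.49  0.59  1.78  0.23  1.32 -0.71]
0 -0.036 [-0.95  0.53  0.61  1.87  0.23  1.18 -0.7 ]
1 0.15 [-0.57  0.41 -0.02  1.56  0.41  1.63  2.26]
1 0.03 [-0.53  0.43  0.03  1.76  0.44  1.4   2.24]
1 -0.036 [-0.51  0.46  0.05  1.85  0.46  1.28  2.23]
```

```bash
python3 - <<'E'
from h import *
yaw=-np.pi/2-.22
z,q=tool(yaw,0)
cap=atz("top",[286,231],.165);print(cap)
move_gripper(0.0)
move_ptp(cap-z*(.15+.019),q)
pause(.3)
for i in range(3):
    if i: movel(cap-z*(.15+.019)+frame(yaw)@[-.02,[0,.06,-.06][i],0],q); pause(.2)
    im=read_camera("wrist");cv2.imwrite(f"pics/w{i}.png",im[:,:,::-1])
    P=camera_params("wrist");np.savez(f"w{i}.npz",**P)
    print(read_time_s(),red(im)[:2],{n:[(np.round(d["at"],1).tolist(),round(d["confidence"],2)) for d in tip_of("wrist",n)[:2]] for n in("cap","guard","pan_lip")})
    for n in [("cap",cap),("guard",cap+frame(yaw)@[.0156,0,.0231])]: print(n[0],proj("wrist",n[1]))
    c,d=ray("wrist",red(im)[0][0]) if red(im) else (0,0); print(c,d, read_ft_force())
E
```

```text
[0.51873259 0.06938608 0.165     ]
3.525 [([320.2, 216.8], [298, 194, 45, 44, 1423]), ([318.0, 201.0], [318, 201, 1, 1, 1])] {'cap': [([319.6, 215.2], 0.65)], 'guard': [([320.9, 252.7], 0.71)], 'pan_lip': [([359.0, 270.3], 0.62), ([314.7, 279.1], 0.4)]}
cap [[318.5685604  218.67926101]]
guard [[318.56100178 252.33951857]]
[0.57024209 0.30055149 0.35650675] [-0.16434062 -0.75797519 -0.63371421] [0.12566161 0.13391017 0.24590968]
4.5 [([251.8, 229.8], [230, 209, 44, 42, 1395])] {'cap': [([249.9, 229.6], 0.96), ([267.3, 114.0], 0.3)], 'guard': [([250.0, 266.8], 0.73)], 'pan_lip': [([313.2, 275.2], 0.77)]}
cap [[250.40128742 233.04081933]]
guard [[250.19742943 264.94827873]]
[0.63278008 0.30711503 0.35671624] [-0.35099709 -0.73754982 -0.6053773 ] [ 0.70058589 -0.67865625  0.32929032]
5.85 [([386.9, 229.0], [366, 208, 44, 42, 1388])] {'cap': [([389.4, 228.5], 0.86)], 'guard': [([388.4, 266.0], 0.85)], 'pan_lip': [([411.5, 277.8], 0.6)]}
cap [[386.86875144 232.979769  ]]
guard [[387.06047365 264.91806702]]
[0.5164156  0.33290492 0.3563883 ] [ 0.0087239  -0.81687936 -0.60658777] [ 0.00206564  0.11263903 -0.31883872]
```

View pics/w0.png

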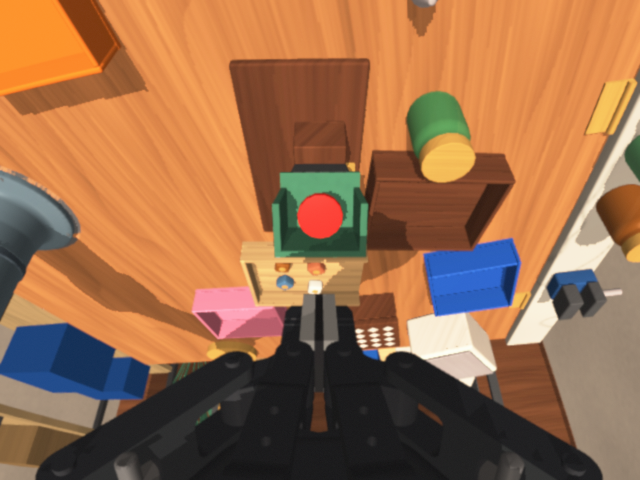

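Wrist view: red cap at (320,216), guard cheeks at columns 276 and 365, back wall edge at row 255, base corners at (231,62) and (369,60). I'll fit the stand's pose jointly.

```bash
python3 - <<'E'
from h import *
from scipy.optimize import least_squares
V=[dict(np.load(f"w{i}.npz")) for i in range(3)]+[camera_params("top")]
C=np.array([0,0,.165]);G=C+[.0156,0,.0231]
B1=np.array([-.05,-.09,.012]);B2=np.array([-.05,.05,.012]);B3=np.array([.225,-.09,.012])
obs=[(0,C,(320.2,216.8)),(1,C,(251.8,229.8)),(2,C,(386.9,229)),(3,C,(286,230.7)),
 (0,G,(320.9,254)),(1,G,(250,266.8)),(2,G,(388.4,266)),(0,B1,(231,62)),(0,B2,(369,60)),(3,B1,(264,271)),(3,B3,(371,296))]
def pr(v,X):
    T=np.array(v["camera_from_world"]);return cv2.projectPoints(X[None],cv2.Rodrigues(T[:3,:3])[0],T[:3,3],np.array(v["K"]),np.array(v["dist_coeffs"]))[0].ravel()
def f(p): return np.concatenate([pr(V[v],frame(p[2])@X+[p[0],p[1],p[3]])-uv for v,X,uv in obs])
r=least_squares(f,[.5187,.0694,-np.pi/2-.22,0],loss="soft_l1")
print(r.x,r.x[2]+np.pi/2);print(f(r.x).reshape(-1,2).round(1))
r=least_squares(lambda p:f([*p,0]),r.x[:3],loss="soft_l1");print(r.x,r.x[2]+np.pi/2);print(f([*r.x,0]).reshape(-1,2).round(1))
A0=np.zeros((3,3))
# cap alone, wrist views
r=least_squares(lambda x:np.concatenate([pr(V[v],x)-uv for v,X,uv in obs[:4]]),[.5187,.0694,.165]);print(r.x,r.fun.round(1))
E
```

```text
[ 5.20238191e-01  7.16936884e-02 -1.76912996e+00 -1.62455511e-04] -0.1983336285269266
[[-0.3  0. ]
 [-0.3  1.3]
 [ 1.1  1.8]
 [-1.  -0.4]
 [-0.6 -3.3]
 [ 1.7 -3.6]
 [ 0.2 -3.1]
 [-3.9  3.4]
 [ 1.   2.1]
 [-2.8  2.2]
 [-0.7  0.2]]
[ 0.52026262  0.07183437 -1.76911559] -0.19831926805712619
[[-0.3  0.1]
 [-0.3  1.4]
 [ 1.1  1.8]
 [-1.1 -0.4]
 [-0.6 -3.2]
 [ 1.6 -3.5]
 [ 0.3 -3. ]
 [-4.   3.4]
 [ 1.   2.1]
 [-2.8  2.2]
 [-0.8  0.1]]
[0.51965079 0.06956203 0.1619928 ] [-0.5 -0.9  0.3  0.3  0.2  0.7  0.   0.2]
```

```bash
cat >> h.py <<'E'
YAW=-np.pi/2-.20; CAP=np.array([.520,.0715,.165]); Z,Q=tool(YAW,0)
def go(d,s=.05): movel(CAP+Z*(d-.019),Q,speed=s)
def dep(): return float((read_eef_pos()-CAP)@Z+.019)
E
python3 - <<'E'
from h import *
go(-.06,.12); go(-.02,.08); pause(.2)
b=np.mean([read_ft_force() for _ in range(5)],0)
F=lambda: float(-(read_ft_force()-b)@Z)
np.save("b.npy",b)
def rep(t): print(t,round(read_time_s(),2),round(dep()*1e3,1),round(F(),1),(read_ft_force()-b).round(1))
rep("pre"); go(.004,.04); rep("c"); go(.008,.04); rep("c")
if 2<F()<15:
    d=.008
    while d<.020 and F()<15: d+=.006; go(d,.04); rep(d)
    while d<.042 and F()<19: d+=.001; go(d,.02); rep(round(d,4))
E
```

```text
pre 7.98 -20.7 0.0 [0. 0. 0.]
c 8.73 3.1 6.3 [-2.7  1.7  6.9]
c 8.98 7.0 6.6 [-3.1  2.5  6.8]
0.014 9.28 12.7 8.0 [-2.4  2.5  8.4]
0.02 9.58 18.5 10.1 [-3.   3.5 10.4]
0.021 9.83 19.5 9.0 [-3.6  3.2  9.2]
0.022 10.08 20.5 9.4 [-2.9  3.3  9.6]
0.023 10.33 21.4 8.4 [-2.6  2.2  9.1]
0.024 10.58 22.4 9.9 [-2.9  3.2 10.3]
0.025 10.83 23.3 9.8 [-3.9  3.4 10.2]
0.026 11.08 24.3 8.7 [-4.2  3.1  9.1]
0.027 11.33 25.3 9.0 [-4.2  2.3  9.9]
0.028 11.58 26.2 8.9 [-4.2  2.3  9.8]
0.029 11.83 27.2 10.2 [-2.7  3.5 10.5]
0.03 12.08 28.2 10.3 [-3.5  3.3 10.7]
0.031 12.33 29.1 10.3 [-3.1  3.6 10.5]
0.032 12.58 30.1 11.1 [-3.4  4.  11.2]
0.033 12.83 31.1 11.3 [-4.2  4.5 11.2]
0.034 13.08 32.0 10.8 [-4.1  4.  11. ]
0.035 13.33 32.3 13.3 [-5.5  4.3 14.1]
0.036 13.58 32.7 16.9 [-5.   5.9 17.3]
0.037 13.83 33.0 19.6 [-6.2  6.9 20.1]
```

```bash
python3 - <<'E'
from h import *
b=np.load("b.npy");F=lambda: float(-(read_ft_force()-b)@Z)
d=.038; go(d,.02)
for i in range(7):
    pause(.3); f=np.mean([F() for _ in range(3)]); print(round(read_time_s(),2),round(dep()*1e3,1),round(f,1))
    if f<18 and d<.044: d+=.001; go(d,.02)
im=read_camera("top");cv2.imwrite("pics/top1.png",cv2.resize(im[140:310,240:420,::-1],None,fx=3.5,fy=3.5,interpolation=2))
E
```

```text
14.38 33.3 22.0
14.68 33.4 21.6
14.98 33.4 21.6
15.28 33.4 21.4
15.58 33.4 22.4
15.88 33.4 22.3
16.18 33.4 20.9
```

View pics/top1.png

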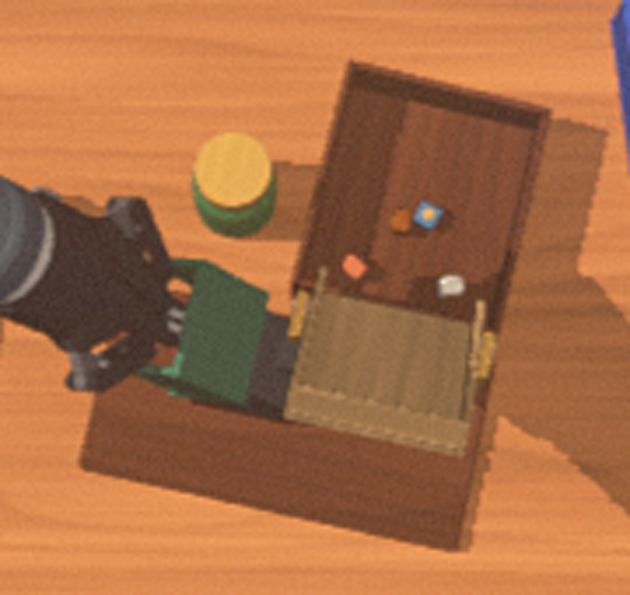

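The stop held about 10 N above the spring for over 2 s. All four beads are in the walnut tray, at crop positions (402,220), (428,214), (354,266) and (451,286), and the tipped pan is empty. Next I'll back out along the axis.

```bash
python3 - <<'E'
from h import *
go(.0,.04); go(-.03,.06); go(-.14,.12); pause(.8)
print(read_time_s(),read_ft_force())
im=read_camera("top");cv2.imwrite("pics/top2.png",cv2.resize(im[140:310,240:420,::-1],None,fx=3.5,fy=3.5,interpolation=2))
E
```

```text
19.85 [ 0.42712795 -0.56721784  0.63912684]
```

View pics/top2.png

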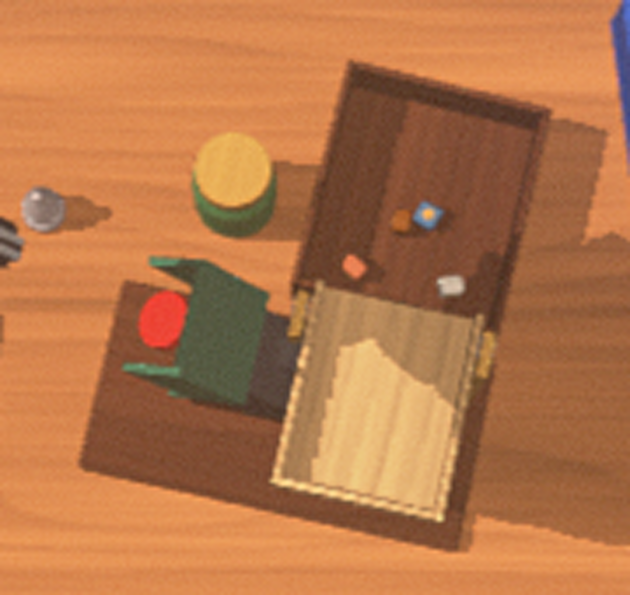

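The pan is level and empty, the cap is back out at (163,320), all four beads are in the tray, and the robot is clear.

```bash
python3 -c "
from bench import *
print(sign_off())"
```

```text
the job is handed in; nothing more can be done
None
```

The job is handed in: I held the plunger against its stop at about 22 N for over 2 s, all four beads slid into the walnut tray, and the last picture shows the plunger back out and the pan level.

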